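# Step the parts feeder's dial up one click and start it

### The arm

A 6-joint arm with a two-finger parallel gripper is mounted at the origin on the work surface. World frame = base frame: x ahead of the robot, y to its left, z up, the work surface at z = 0. Lengths are in m, angles in rad, forces in N, time in s.
With the tool pointing down it reaches from about 0.25 to 0.725 m from the base axis. Payload 4 kg.
Tool frame: the origin (TCP) lies at the very end of the fingers, on their centre line; the grasp point (between the pads) lies 19 mm behind it; y points along the fingers, z is the direction in which the jaws open and shut, and the axes are right-handed (so a half turn about y gives the same grasp; the last joint's range is limited). The gripper opens to 85 mm and grips with 20 to 120 N. Pads are 22 mm wide; open, the fingers measure 114 mm over their backs; the gripper's body (76 mm by 85 mm) begins 54 mm behind the grasp point. The pads swing forward as they close: fully open they stand 13 mm farther back than shut.
Start: joints at [0, 0.241, 0.005, 1.335, 0, 1.571], TCP at [0.5, -0, 0.231] pointing down, gripper open.
Joint ranges: [-2.72, 2.72], [-1.05, 1.87], [-1.09, 1.28], [-1.99, 2.15], [-1.42, 1.44], [-3.14, 3.14]. Speed limits (rad/s): [2.79, 2.79, 3.14, 3.14, 3.14, 3.14].

### API

Orientations are given as a unit quaternion [x, y, z, w].
In Python, from workcell import bot gives the robot as it stands. The module is installed in compiled form; this text tells all that it offers.
- The arm moves only by the tool move_arm, never from a script. Its argument "increments" is a list of rows, each an object with "grip": the closure, from 0 (fully open) to 1 (shut); "linear": the shift along the tool's x, y, z scaled (see below), a list of three; "twist": the turn about the tool's y scaled (see below). A call has exactly 5 rows; each row shifts and turns the pose as measured when the row begins, along the tool's axes as they then stand; what a row does not reach is not made up. The controller multiplies each number of a shift by 0.2 m and each number of a turn by 2 rad. A row lasts 1/10 s, in which the tool goes at most 50 mm and 8.59 degrees, less where a joint would pass 70% of its speed; a pose out of reach is approached as far as the arm can. A call with a number of a shift or a turn outside -1 to 1 is refused whole. A call with a gripper value outside its range is refused whole. The fingers move at their own pace and stop on an object; the grip force is fixed at half the most. Time passes only in rows, so rows that do not move let the fingers close, or fill a call up. It gives the time, the measured TCP pose, the force and the opening at its end, in the units of the state.
- bot.get_obs(): the state, without advancing time (a new reading comes with each control period).
- bot.camera(name): name is "scene" or "side" or "wrist"; returns (picture, depth): 480x640x3 uint8, blue, green, red; 480x640 float32, m along the optical axis (not along the pixel's ray), 0 where there is no reading.
- bot.camera_params(name): a dict with "camera_matrix" (3x3 intrinsics, pixels), "rvec" (rotation vector, rad) and "tvec" (3), from world to camera coordinates, as OpenCV has them; the wrist camera has in their place "T_tool_cam" (4x4, takes a point from camera to tool coordinates, whose origin is the TCP and whose axes are the tool frame's). Camera axes: x right, y down, z forward; pixel columns grow to the right and rows downward; lengths in m; the calibration is good to about 2 mm. The wrist camera is an equidistant fisheye: a pixel r from the principal point sees the ray r / f radians off the axis. A picture is of the moment at which its call begins: read the wrist's pose just before it. camera_params takes no time and is no camera call.
- bot.job_done(): hands the job in, once; it reports no verdict.
The state is a dict: "clock": time; "joint_pos": joint angles; "joint_vel": joint speeds; "tau": joint torques, N m; "eef_pos": TCP position; "tool_rot": TCP orientation; "ft_force": force on the tool from outside, world axes, zero at the start; "ft_torque": the same for the moment, N m; "grip_width": finger opening in m.
Only numpy, scipy, OpenCV 4.12 (cv2) and the standard library are available. Lean on these libraries where they do the work, as an engineer would, in place of code of your own. Each camera call takes 0.05 s, during which the arm holds its last target. There are 200 camera calls.

### The job

Put the parts feeder to work. With a closed fingertip resting on the big black knurled dial, turn it clockwise (seen from above) by friction until its white line clicks from the grey dot to the green dot, just that one click and not on towards the red one; then press the green button on the yellow box fully down and let it spring back. Only touch and push: pick nothing up, and leave the white mouldings, the screwdriver and the orange bin where they are.

Things in the scene. Friction and masses are not known exactly. Their poses are not given: they have to be found in the camera images.
- controller: Light grey case fixed to the bench, top 55 mm high. Origin on the bench under the dial's axis; x points to its back: front edge at x -75 mm, back +170, y -75 to +75. Blue display ridge, top 90 mm high, at x 140 to 170; loose moulding on the case at x 75 to 120; front half clear. Flat 15 mm dots 61 mm from the dial axis: dark grey 0.7 rad left (+y side) of the x axis, green on it, red 0.7 rad right.
- dial_top (a point): Centre of the dial's flat top, 87 mm above the bench. Black disc with ribbed rim, axis vertical, 96 mm across (too wide to pinch), 24 mm thick, white line on top. It floats on a spring: pressed, it sinks straight down up to 6 mm (2.5 N to start, 1.5 N more per mm) and rises when let go. Sinking it 3 to 4 mm with a fingertip 25 to 40 mm from the axis gives enough friction to turn it.
- dial (a joint): Angle of the dial in rad, growing clockwise seen from above. Three detents: 0 (white line at the grey dot; it starts within about 0.05 of this), 0.70 (green dot), 1.40 (red dot). Let go, it snaps to the nearest, the watershed lying half-way (0.35, 1.05). It resists with at most 0.07 N m between detents.
- start_top (a point): Centre of the top of the round green push button, 40 mm in diameter, facing up, on a yellow box 90 by 80 mm whose top is 50 mm above the bench; the box is fixed. The button yields straight down.
- start (a joint): How far the green button is pressed, in m: 0 free, 0.006 fully down, which takes about 5 N. It springs back.
- part_a_mid (a point): Middle of a loose white plastic moulding with a black clip, 26 x 66 x 18 mm, lying on the case top behind the dial. Leave it.
- part_b_mid (a point): Middle of a second such moulding, lying on the bench in front of (nearer the robot than) the yellow box. Leave it.
- driver_mid (a point): Handle of a red-handled screwdriver, 180 mm long, lying on the bench to the robot's left. Leave it.
- bin_in (a point): Centre of the inner floor of a small open orange bin, 160 x 120 x 70 mm high, standing on the bench to the robot's right. Leave it.
There are look-alikes about, which are no part of the job. Of the things that look like the part that bears start_top, take the one that is farthest to the robot's left at the start.

How it is judged:
On the way, in this order (a step that is already met when the one before it is completed fails the run):
1. the dial has been turned clockwise into the green detent (value of joint dial between 0.58 and 0.82 rad), for 0.2 s.
2. then the green button is pressed fully down (value of joint start above 0.0048 m), for 0.05 s.
At the end, for the whole second after the job is handed in: The dial rests in the green detent (0.70 rad, within 0.12), the green button has been pressed at least 4.8 mm after that and has sprung back, and the two mouldings, the screwdriver and the bin are within 12 mm of where they were (all of step 1 and velocity of joint dial between -0.05 and 0.05 rad/s and value of joint start below 0.001 m and distance of each of part_a_mid, part_b_mid, driver_mid, bin_in from where it was at the start of the episode below 0.012 m); the robot touches nothing.
It fails at once if the dial is turned past the green detent, half-way towards the red one (value of joint dial above 1.05 rad).
It fails at once if the button is pressed while the dial is not yet at green (value of joint start above 0.0048 m and value of joint dial below 0.5 rad).
It fails at once if a moulding, the screwdriver or the bin is picked up or pushed more than 12 mm away (distance of any of part_a_mid, part_b_mid, driver_mid, bin_in from where it was at the start of the episode above 0.012 m).
It also fails if it takes over 48 s, if anything falls off the work surface, if the arm or the gripper's body presses on something with over 40 N, if the wrist force passes 120 N, or if a joint passes its speed limit or range.

## Working session

There is one attempt and no reset: what is moved stays moved. The work goes in short steps, Python scripts to look and compute and a tool call to move; the robot and the scene stay as the last step left them, time stands still between calls to the robot, and variables do not carry over. Pictures are saved under pics/ and viewed, about 8 in all and at most 12, crops included, and the job is handed in when it is done.

Besides the shell and the picture viewer there is one more tool, called after ">>>" as a command line: name --argument value ..., lists and objects as JSON in quotes. move_arm: Moves the arm, as the interface text tells. Its arguments: {"type":"object","properties":{"increments":{"type":"array"}},"required":["increments"]}

```bash
mkdir -p pics; python3 - <<'E'
from workcell import bot
import cv2,numpy as np
o=bot.get_obs();print({k:np.round(v,3) for k,v in o.items()})
for n in("scene","side"):
    im,d=bot.camera(n);cv2.imwrite(f"pics/{n}0.png",im);np.save(f"{n}0.npy",d)
    print(n,bot.camera_params(n))
print(bot.camera_params("wrist"))
E
```

```text
{'clock': np.float64(0.0), 'joint_pos': array([0.   , 0.241, 0.004, 1.335, 0.   , 1.571]), 'joint_vel': array([ 0.001,  0.   ,  0.001, -0.   , -0.   , -0.001]), 'tau': array([ 1.0000e-03, -3.7232e+01,  2.5241e+01,  1.7000e-02,  0.0000e+00,
        0.0000e+00]), 'eef_pos': array([0.499, 0.   , 0.23 ]), 'tool_rot': array([-0.501,  0.501, -0.499,  0.499]), 'ft_force': array([-0.344, -0.473, -1.139]), 'ft_torque': array([ 0.034,  0.008, -0.02 ]), 'grip_width': np.float64(0.085)}
scene {'camera_matrix': array([[494.14126082,   0.        , 327.2470814 ],
       [  0.        , 494.14126082, 250.3709519 ],
       [  0.        ,   0.        ,   1.        ]]), 'rvec': array([ 2.18630406,  0.68582701, -0.29334409]), 'tvec': array([-0.41485704, -0.11567243,  1.51887887])}
side {'camera_matrix': array([[606.07802326,   0.        , 312.28131087],
       [  0.        , 606.07802326, 234.86239919],
       [  0.        ,   0.        ,   1.        ]]), 'rvec': array([ 2.21778271, -0.94928857,  0.38712136]), 'tvec': array([-0.38131357,  0.31392904,  1.10477773])}
{'camera_matrix': array([[371.64829954,   0.        , 315.11641266],
       [  0.        , 371.64829954, 232.57221786],
       [  0.        ,   0.        ,   1.        ]]), 'T_tool_cam': array([[ 5.42877341e-05,  9.62509517e-01,  2.71247906e-01,
        -6.86318615e-02],
       [ 8.14700186e-04, -2.71247859e-01,  9.62509187e-01,
        -1.42963835e-01],
       [ 9.99999667e-01,  1.68733276e-04, -7.98882114e-04,
         5.77503529e-04],
       [ 0.00000000e+00,  0.00000000e+00,  0.00000000e+00,
         1.00000000e+00]])}
```

View pics/scene0.png

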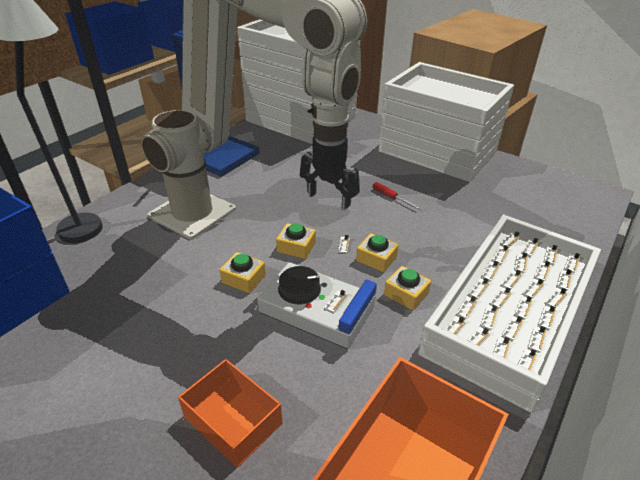

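View pics/side0.png

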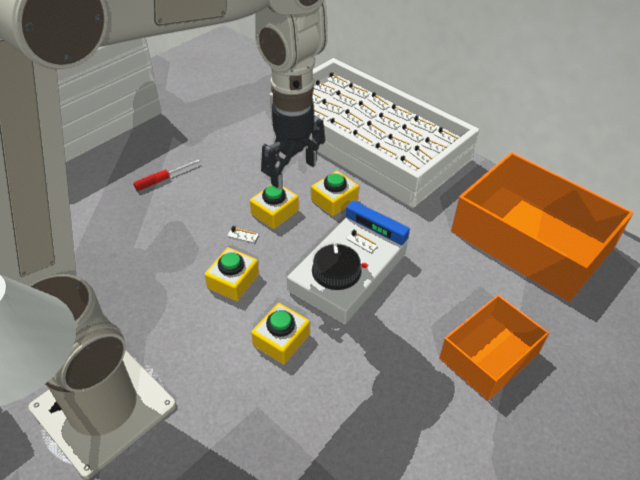

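The scene view shows four yellow boxes with green buttons at about (295,231), (377,243), (242,262) and (408,279), and the dial at (300,285). In the side view the buttons are at (274,195), (335,183), (231,262) and (281,321), and the dial at (337,266). I'll triangulate these next.

```bash
cat > h.py <<'E'
import cv2,numpy as np
from workcell import bot
def par(n):
    p=bot.camera_params(n);R=cv2.Rodrigues(p["rvec"])[0];return p["camera_matrix"],R,p["tvec"]
def plane(n,uv,z):
    K,R,t=par(n);c=-R.T@t;uv=np.atleast_2d(uv).astype(float)
    d=np.c_[uv,np.ones(len(uv))]@np.linalg.inv(K).T@R
    return c+d*((z-c[2])/d[:,2])[:,None]
def tri(a,b):
    P=[K@np.c_[R,t] for K,R,t in(par("scene"),par("side"))]
    X=cv2.triangulatePoints(P[0],P[1],np.float64(a).reshape(2,1),np.float64(b).reshape(2,1));return (X[:3]/X[3]).ravel()
def proj(n,X):
    K,R,t=par(n);return cv2.projectPoints(np.float64(X).reshape(-1,3),cv2.Rodrigues(R)[0],t,K,None)[0].reshape(-1,2)
def blobs(m,lo,hi):
    n,l,s,c=cv2.connectedComponentsWithStats(m.astype(np.uint8));return [(s[i,4],c[i].round(1)) for i in range(1,n) if lo<s[i,4]<hi]
E
python3 - <<'E'
from h import *
G={}
for n in("scene","side"):
    h=cv2.cvtColor(cv2.imread(f"pics/{n}0.png"),cv2.COLOR_BGR2HSV)
    g=cv2.inRange(h,(50,120,60),(75,255,255))
    G[n]=[b[1] for b in blobs(g,100,2000)]
    print(n,blobs(g,4,2000))
    for b in blobs(g,4,2000): print(b[1],plane(n,b[1],.07 if b[0]>100 else .055).round(3))
    r=cv2.inRange(h,(0,150,60),(4,255,255));print('red',[(b,plane(n,b[1],.055).round(3)) for b in blobs(r,4,80)])
    k=cv2.inRange(h,(0,0,0),(180,255,60)); 
    u=(300,285) if n=="scene" else (337,266)
    nn,l,s,c=cv2.connectedComponentsWithStats(k); i=l[u[1],u[0]];print('dial',s[i],c[i],plane(n,c[i],.08))
    x,y=u;cr=cv2.imread(f"pics/{n}0.png")[y-50:y+50,x-60:x+60];cv2.imwrite(f"{n}c.png",cv2.resize(cr,(600,500),interpolation=cv2.INTER_CUBIC)[:, :])
for a in G["scene"]:
  for b in G["side"]:
    X=tri(a,b);e=np.linalg.norm(proj("scene",X)-a)+np.linalg.norm(proj("side",X)-b)
    if e<4 and .03<X[2]<.1:print(a,b,X.round(4),e)
cv2.imwrite("pics/c.png",cv2.resize(np.hstack([cv2.imread("scenec.png"),cv2.imread("sidec.png")]),(800,333)))
E
```

```text
scene [(np.int32(99), array([295.3, 227.8])), (np.int32(107), array([378. , 239.3])), (np.int32(124), array([240.8, 258.8])), (np.int32(134), array([409. , 274.3])), (np.int32(19), array([321.1, 296.4]))]
[295.3 227.8] [[0.347 0.068 0.055]]
[378.  239.3] [[0.569 0.142 0.07 ]]
[240.8 258.8] [[ 0.324 -0.13   0.07 ]]
[409.  274.3] [[0.7   0.067 0.07 ]]
[321.1 296.4] [[ 0.558 -0.109  0.055]]
red [((np.int32(19), array([308. , 305.2])), array([[ 0.549, -0.15 ,  0.055]]))]
dial [ 278  266   42   38 1229] [298.37347437 285.23108218] [[ 0.50684346 -0.13015732  0.08      ]]
side [(np.int32(184), array([335., 180.])), (np.int32(184), array([273.2, 192.3])), (np.int32(72), array([378.9, 229.1])), (np.int32(263), array([230.2, 260.8])), (np.int32(337), array([280.1, 320.2]))]
[335. 180.] [[0.698 0.064 0.07 ]]
[273.2 192.3] [[0.567 0.138 0.07 ]]
[378.9 229.1] [[ 0.656 -0.106  0.055]]
[230.2 260.8] [[0.358 0.05  0.07 ]]
[280.1 320.2] [[ 0.325 -0.133  0.07 ]]
red [((np.int32(22), array([364.1, 265. ])), array([[ 0.552, -0.151,  0.055]]))]
dial [ 313  245   48   45 1677] [336.43112701 267.53846154] [[ 0.49050445 -0.12714737  0.08      ]]
[378.  239.3] [273.2 192.3] [0.5685 0.1408 0.0687] 1.2301441459530618
[240.8 258.8] [280.1 320.2] [ 0.3247 -0.1319  0.0703] 0.8890436214578652
[409.  274.3] [335. 180.] [0.6998 0.0659 0.069 ] 1.1304504217606706
```

View pics/c.png

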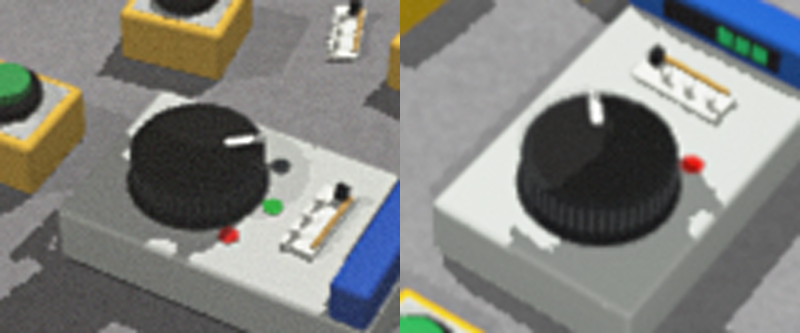

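In the crop, the white line points at the dark grey dot. The dots are at about (281,165) grey, (273,207) green and (229,236) red, and moulding A is clear behind the dial. The leftmost button is at (0.568, 0.140). I'll close the gripper, move above the dial and refine from close by.

>>> move_arm --increments '[{"grip": 1, "linear": [0.2, 0, 0], "twist": 0}, {"grip": 1, "linear": [0.2, 0, -0.1], "twist": 0}, {"grip": 1, "linear": [0.15, 0, -0.1], "twist": 0}, {"grip": 1, "linear": [0, 0, 0], "twist": 0}, {"grip": 1, "linear": [0, 0, 0], "twist": 0}]'

```text
clock: 0.6
eef_pos: [0.4578, -0.1122, 0.2277]
tool_rot: [0.502, -0.501, 0.497, -0.5]
ft_force: [-1.2, -0.5, -0.1]
grip_width: 0.0126
```

```bash
cat >> h.py <<'E'
from scipy.spatial.transform import Rotation as Rn
def wplane(uv,z,o):
    p=bot.camera_params("wrist");K=p["camera_matrix"];T=p["T_tool_cam"]
    uv=np.atleast_2d(uv).astype(float)
    q=(uv-K[:2,2])/K[0,0];r=np.linalg.norm(q,axis=1);d=np.c_[q*(np.sin(r)/np.maximum(r,1e-9))[:,None],np.cos(r)]
    R=Rn.from_quat(o["tool_rot"]).as_matrix();c=o["eef_pos"]+R@T[:3,3];d=d@(R@T[:3,:3]).T
    return c+d*((z-c[2])/d[:,2])[:,None]
def look(name):
    o=bot.get_obs();im,d=bot.camera("wrist");cv2.imwrite(f"pics/{name}.png",im)
    print({k:np.round(o[k],3) for k in("clock","eef_pos","tool_rot","ft_force","grip_width")});return o,im,d
E
python3 - <<'E'
from h import *
import pickle
o,im,d=look("w1");pickle.dump(o,open("w1.pkl","wb"))
E
```

```text
{'clock': np.float64(0.6), 'eef_pos': array([ 0.458, -0.112,  0.228]), 'tool_rot': array([ 0.502, -0.501,  0.497, -0.5  ]), 'ft_force': array([-1.182, -0.52 , -0.133]), 'grip_width': np.float64(0.013)}
```

View pics/w1.png

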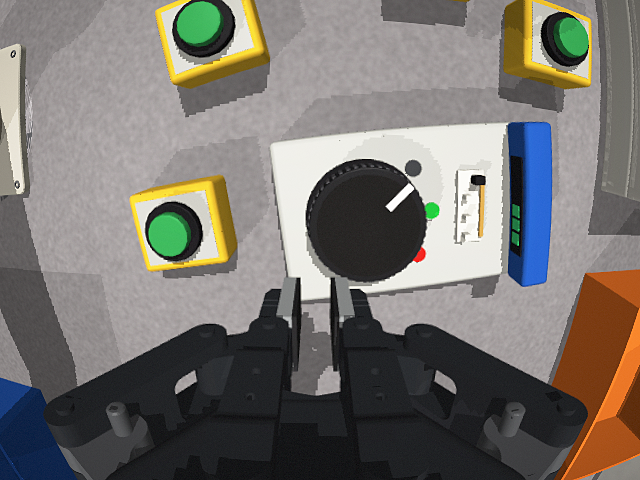

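The wrist view shows the dial centred at about (366,222), with the dots at grey (413,168), green (432,211) and red (419,254). The white line points at the grey dot.

```bash
cat >> h.py <<'E'
def dialfit(im,o,z=.087):
    h=cv2.cvtColor(im,cv2.COLOR_BGR2HSV);out={}
    g=[b for b in blobs(cv2.inRange(h,(45,120,60),(80,255,255)),40,400)]
    r=[b for b in blobs(cv2.inRange(h,(0,150,80),(6,255,255)),40,400)]
    for n,bb in(("g",g),("r",r)):
        for b in bb: print(n,b,wplane(b[1],.055,o).round(4))
def line(im,o,c,z=.087):
    h=cv2.cvtColor(im,cv2.COLOR_BGR2HSV);w=cv2.inRange(h,(0,0,190),(180,60,255))
    for n,u in blobs(w,60,400):
        X=wplane(u,z,o)[0]
        if np.linalg.norm(X[:2]-c)<.045: print("line",n,u,X.round(4),"ang",np.arctan2(*(X[:2]-c)[::-1]).round(3))
E
python3 - <<'E'
from h import *
import pickle
o=pickle.load(open("w1.pkl","rb"));im=cv2.imread("pics/w1.png")
dialfit(im,o)
h=cv2.cvtColor(im,cv2.COLOR_BGR2HSV)
k=cv2.inRange(h,(0,0,0),(180,255,62));k=cv2.morphologyEx(k,cv2.MORPH_CLOSE,np.ones((15,15)))
k[:, :295]=0;k[290:]=0;n,l,s,c=cv2.connectedComponentsWithStats(k);i=l[230,340];print(s[i],c[i])
P=cv2.findContours((l==i).astype(np.uint8),0,2)[0][0].reshape(-1,2)
# lower-right half of the contour is the top's edge (camera sees the far wall hidden there)
X=wplane(P,.087,o)
c=np.array([.498,-.125])
from scipy.optimize import least_squares
for it in range(1):
  f=least_squares(lambda p:np.hypot(X[:,0]-p[0],X[:,1]-p[1])-.048,c,loss="soft_l1",f_scale=.001);print("ctr",f.x)
print("grey",wplane((413.5,168),.055,o))
line(im,o,f.x)
h[...]=h
line(im,o,np.array([.498,-.119]))
for b in blobs(cv2.inRange(h,(45,120,60),(80,255,255)),401,5000):print(b,wplane(b[1],.07,o))
# line principal axis
E
```

```text
g (np.int32(185), array([431.5, 210.1])) [[ 0.5612 -0.1108  0.055 ]]
g (np.int32(95), array([515.5, 210.5])) [[ 0.649  -0.1092  0.055 ]]
g (np.int32(91), array([515.5, 224.3])) [[ 0.651  -0.1229  0.055 ]]
g (np.int32(83), array([515. , 238.2])) [[ 0.6527 -0.1369  0.055 ]]
r (np.int32(102), array([419.7, 255.2])) [[ 0.5535 -0.1534  0.055 ]]
[  306   159   121   131 12101] [365.36765557 221.58474506]
ctr [ 0.49804199 -0.11388816]
grey [[ 0.54216906 -0.07363213  0.055     ]]
line 245 [399.8 196.9] [ 0.5237 -0.0938  0.087 ] ang 0.664
line 245 [399.8 196.9] [ 0.5237 -0.0938  0.087 ] ang 0.775
(np.int32(1635), array([199.5,  23.4])) [[0.36059445 0.05148189 0.07      ]]
(np.int32(1082), array([570.7,  37.1])) [[0.69793088 0.0651257  0.07      ]]
(np.int32(1495), array([169. , 233.7])) [[ 0.32703611 -0.1298856   0.07      ]]
```

>>> move_arm --increments '[{"grip": 1, "linear": [0.11, 0, 0.07], "twist": 0}, {"grip": 1, "linear": [0, 0.22, 0], "twist": 0}, {"grip": 1, "linear": [0, 0.22, 0], "twist": 0}, {"grip": 1, "linear": [0, 0.18, 0], "twist": 0}, {"grip": 1, "linear": [0, 0, 0], "twist": 0}]'

```text
clock: 1.15
eef_pos: [0.4775, -0.1304, 0.102]
tool_rot: [-0.503, 0.497, -0.497, 0.504]
ft_force: [-0.7, 0.6, -0.4]
grip_width: 0.0
```

>>> move_arm --increments '[{"grip": 1, "linear": [0.02, 0.03, -0.025], "twist": 0}, {"grip": 1, "linear": [0, 0.03, 0], "twist": 0}, {"grip": 1, "linear": [0, 0.015, 0], "twist": 0}, {"grip": 1, "linear": [0, 0, 0], "twist": 0}, {"grip": 1, "linear": [0, 0, 0], "twist": 0}]'

```text
clock: 1.65
eef_pos: [0.4771, -0.134, 0.0913]
tool_rot: [-0.502, 0.493, -0.499, 0.506]
ft_force: [0.1, 0.3, 0.1]
grip_width: 0.0001
```

>>> move_arm --increments '[{"grip": 1, "linear": [0, 0.01, -0.02], "twist": 0}, {"grip": 1, "linear": [0, 0.015, 0], "twist": 0}, {"grip": 1, "linear": [0, 0.015, 0], "twist": 0}, {"grip": 1, "linear": [0, 0.01, 0], "twist": 0}, {"grip": 1, "linear": [0, 0.005, 0], "twist": 0}]'

```text
clock: 2.15
eef_pos: [0.4747, -0.1352, 0.0834]
tool_rot: [-0.501, 0.491, -0.501, 0.507]
ft_force: [-1.9, -0.7, 7.2]
grip_width: 0.0
```

>>> move_arm --increments '[{"grip": 1, "linear": [-0.014, 0.003, -0.008], "twist": 0.05}, {"grip": 1, "linear": [-0.014, 0.003, -0.008], "twist": 0.05}, {"grip": 1, "linear": [-0.014, 0.003, -0.008], "twist": 0.05}, {"grip": 1, "linear": [-0.014, 0.003, -0.008], "twist": 0.05}, {"grip": 1, "linear": [0, 0.003, 0], "twist": 0}]'

```text
clock: 2.65
eef_pos: [0.472, -0.1277, 0.0845]
tool_rot: [0.386, -0.581, 0.599, -0.393]
ft_force: [-1.8, -1.0, 6.0]
grip_width: 0.0001
```

```bash
python3 - <<'E'
from h import *
o,im,d=look("w2")
line(im,o,np.array([.5,-.118]),.084);dialfit(im,o)
c=np.array([.5,-.118]);e=o["eef_pos"][:2]-c;print(np.linalg.norm(e),np.arctan2(e[1],e[0])%6.283)
E
```

```text
{'clock': np.float64(2.65), 'eef_pos': array([ 0.472, -0.128,  0.084]), 'tool_rot': array([ 0.386, -0.581,  0.599, -0.393]), 'ft_force': array([-1.834, -1.049,  6.005]), 'grip_width': np.float64(0.0)}
g (np.int32(305), array([594.7, 117.2])) [[ 0.6554 -0.1105  0.055 ]]
g (np.int32(288), array([601.8, 140.1])) [[ 0.6572 -0.125   0.055 ]]
g (np.int32(270), array([608.1, 162.4])) [[ 0.6591 -0.1396  0.055 ]]
r (np.int32(207), array([476.2, 252.1])) [[ 0.5551 -0.1537  0.055 ]]
0.02961283932544682 3.474069373794389
```

View pics/w2.png

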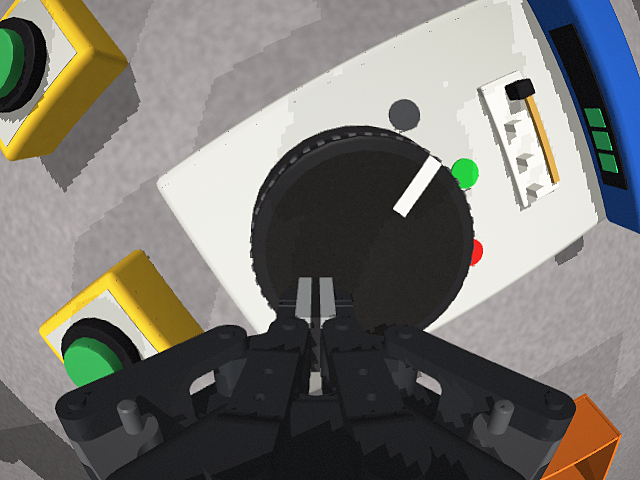

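The line, centred near (416,186), is now between the grey dot (404,115) and the green dot (465,173). The friction drive works, so I'll continue.

```bash
cat >> h.py <<'E'
def ang(uvs,o,z=.084,c=(.5,-.118),psi=.12):
    X=wplane(uvs,z,o)[:,:2]-np.array(c);d=X[1]-X[0]
    print("dial by centre",(psi+.7-np.arctan2(X[:,1].mean(),X[:,0].mean())).round(3),"by slope",(psi+.7-np.arctan2(d[1],d[0])).round(3))
E
python3 - <<'E'
from h import *
o=bot.get_obs();ang([(399,211),(434,161)],o)
import pickle;ang([(389,209),(411,187)],pickle.load(open("w1.pkl","rb")),.087)
E
```

```text
dial by centre 0.269 by slope 0.24
dial by centre 0.046 by slope 0.006
```

>>> move_arm --increments '[{"grip": 1, "linear": [-0.014, 0.006, -0.008], "twist": 0.05}, {"grip": 1, "linear": [-0.014, 0.005, -0.008], "twist": 0.05}, {"grip": 1, "linear": [-0.014, 0.005, -0.008], "twist": 0.05}, {"grip": 1, "linear": [0, 0.003, 0], "twist": 0}, {"grip": 1, "linear": [0, 0, 0], "twist": 0}]'

```text
clock: 3.2
eef_pos: [0.471, -0.1191, 0.0838]
tool_rot: [0.288, -0.635, 0.653, -0.297]
ft_force: [-1.5, 1.1, 7.0]
grip_width: 0.0003
```

```bash
python3 - <<'E'
from h import *
o,im,d=look("w3")
e=o["eef_pos"][:2]-np.array([.5,-.118]);print(np.linalg.norm(e),np.arctan2(e[1],e[0])%6.283)
E
```

```text
{'clock': np.float64(3.2), 'eef_pos': array([ 0.471, -0.119,  0.084]), 'tool_rot': array([ 0.288, -0.635,  0.653, -0.297]), 'ft_force': array([-1.485,  1.075,  7.007]), 'grip_width': np.float64(0.0)}
0.028993814630577337 3.1776787279448797
```

View pics/w3.png

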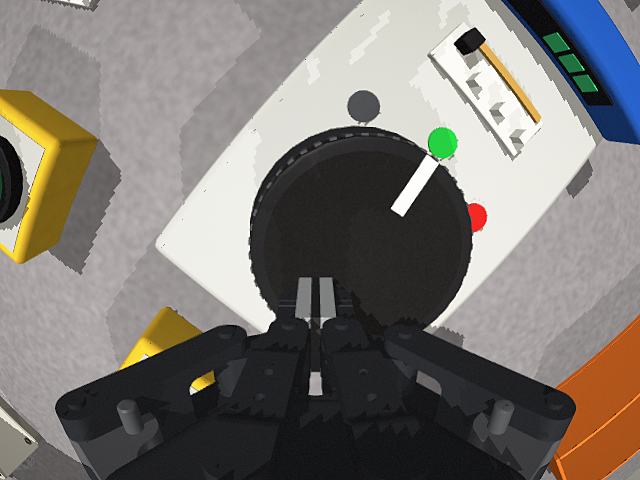

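The line, running (398,211) to (433,159), is now well past half-way and almost at the green dot (443,143). I'll lift off so it snaps to green, then check.

>>> move_arm --increments '[{"grip": 1, "linear": [0, -0.1, 0], "twist": 0}, {"grip": 1, "linear": [0, -0.2, 0], "twist": 0}, {"grip": 1, "linear": [0, -0.2, 0], "twist": 0}, {"grip": 1, "linear": [0, 0, 0], "twist": 0}, {"grip": 1, "linear": [0, 0, 0], "twist": 0}]'

```text
clock: 3.75
eef_pos: [0.4676, -0.1167, 0.1852]
tool_rot: [0.289, -0.636, 0.652, -0.296]
ft_force: [0.4, 0.8, -0.4]
grip_width: 0.0
```

```bash
python3 - <<'E'
from h import *
o,im,d=look("w4");line(im,o,np.array([.5,-.118]))
dialfit(im,o)
print((Rn.from_quat(o["tool_rot"]).as_matrix().T@(np.array([.568,.140,.10])-o["eef_pos"])/.2).round(3))
E
```

```text
{'clock': np.float64(3.75), 'eef_pos': array([ 0.468, -0.117,  0.185]), 'tool_rot': array([ 0.289, -0.636,  0.652, -0.296]), 'ft_force': array([ 0.377,  0.779, -0.41 ]), 'grip_width': np.float64(0.0)}
line 362 [383.8 166.9] [ 0.5337 -0.1139  0.087 ] ang 0.12
g (np.int32(113), array([477.6,  67.8])) [[ 0.6473 -0.1085  0.055 ]]
g (np.int32(112), array([489.1,  80.7])) [[ 0.649  -0.1223  0.055 ]]
g (np.int32(111), array([500.3,  93.7])) [[ 0.6508 -0.1362  0.055 ]]
g (np.int32(301), array([399.7, 136.6])) [[ 0.5608 -0.1109  0.055 ]]
r (np.int32(243), array([423.5, 185.8])) [[ 0.5518 -0.1522  0.055 ]]
[-1.297  0.415 -0.476]
```

View pics/w4.png

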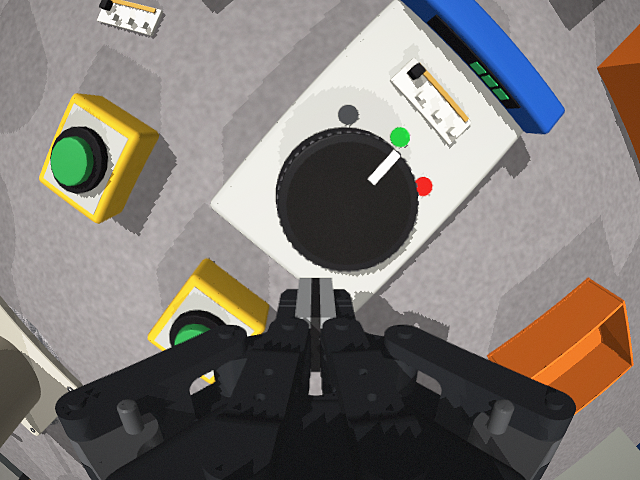

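The line at (384,167) now points straight at the green dot (400,137). Its measured direction of 0.12 rad matches the case axis, so the dial is at 0.70. Next I'll move to the button.

>>> move_arm --increments '[{"grip": 1, "linear": [-0.22, 0, -0.08], "twist": 0}, {"grip": 1, "linear": [-0.22, 0, -0.08], "twist": 0}, {"grip": 1, "linear": [-0.22, 0, -0.08], "twist": 0}, {"grip": 1, "linear": [-0.22, 0, -0.08], "twist": 0}, {"grip": 1, "linear": [0, 0, 0], "twist": 0}]'

```text
clock: 4.3
eef_pos: [0.5353, 0.0608, 0.1756]
tool_rot: [0.289, -0.638, 0.652, -0.29]
ft_force: [0.0, -0.6, 0.4]
grip_width: -0.0001
```

```bash
python3 - <<'E'
from h import *
o,im,d=look("w5")
h=cv2.cvtColor(im,cv2.COLOR_BGR2HSV)
for b in blobs(cv2.inRange(h,(45,120,60),(80,255,255)),800,9000):print(b,wplane(b[1],.069,o).round(4),d[int(b[1][1]),int(b[1][0])])
print((Rn.from_quat(o["tool_rot"]).as_matrix().T@(np.array([.568,.140,.10])-o["eef_pos"])/.2).round(3))
E
```

```text
{'clock': np.float64(4.3), 'eef_pos': array([0.535, 0.061, 0.176]), 'tool_rot': array([ 0.289, -0.638,  0.652, -0.29 ]), 'ft_force': array([ 0.049, -0.57 ,  0.414]), 'grip_width': np.float64(-0.0)}
(np.int32(2278), array([479.6,  74.6])) [[0.6995 0.067  0.069 ]] 0.22654492
(np.int32(2758), array([269.9, 108.8])) [[0.5698 0.1413 0.069 ]] 0.23189346
[-0.407  0.373 -0.147]
```

>>> move_arm --increments '[{"grip": 1, "linear": [-0.22, 0, -0.08], "twist": 0}, {"grip": 1, "linear": [-0.2, 0, -0.08], "twist": 0}, {"grip": 1, "linear": [0, 0.18, 0], "twist": 0}, {"grip": 1, "linear": [0, 0.18, 0], "twist": 0}, {"grip": 1, "linear": [0, 0, 0], "twist": 0}]'

```text
clock: 4.85
eef_pos: [0.5641, 0.1377, 0.0945]
tool_rot: [0.291, -0.639, 0.653, -0.284]
ft_force: [-1.2, -0.6, -0.6]
grip_width: 0.0001
```

```bash
python3 - <<'E'
from h import *
o,im,d=look("w6")
h=cv2.cvtColor(im,cv2.COLOR_BGR2HSV)
for b in blobs(cv2.inRange(h,(45,120,60),(80,255,255)),800,30000):print(b,wplane(b[1],.069,o).round(4),d[int(b[1][1]),int(b[1][0])])
print((Rn.from_quat(o["tool_rot"]).as_matrix().T@(np.array([.569,.141,.075])-o["eef_pos"])/.2).round(3))
E
```

```text
{'clock': np.float64(4.85), 'eef_pos': array([0.564, 0.138, 0.094]), 'tool_rot': array([ 0.291, -0.639,  0.653, -0.284]), 'ft_force': array([-1.179, -0.64 , -0.609]), 'grip_width': np.float64(0.0)}
(np.int32(3210), array([576.5, 200.4])) [[0.6993 0.0687 0.069 ]] 0.16822524
(np.int32(4404), array([317.6, 253.8])) [[0.5726 0.1442 0.069 ]] 0.1733948
[-0.03   0.097  0.006]
```

View pics/w6.png

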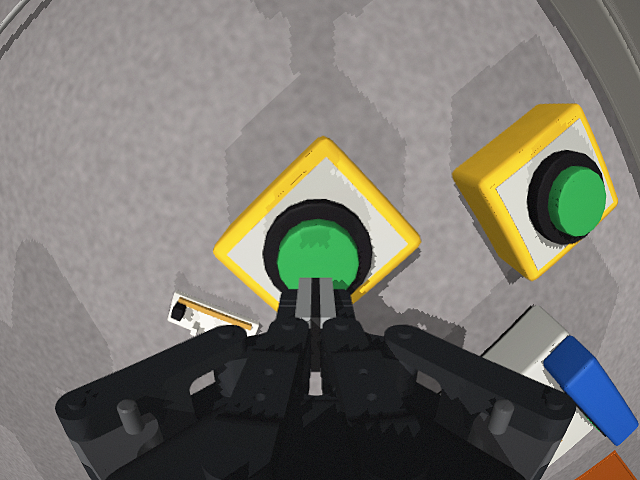

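The fingertip is over the target button (317,260), and moulding B at (210,313) is clear of it. I'll press now.

>>> move_arm --increments '[{"grip": 1, "linear": [-0.03, 0.06, 0.005], "twist": 0}, {"grip": 1, "linear": [0, 0.04, 0], "twist": 0}, {"grip": 1, "linear": [0, 0.03, 0], "twist": 0}, {"grip": 1, "linear": [0, 0.02, 0], "twist": 0}, {"grip": 1, "linear": [0, 0.01, 0], "twist": 0}]'

```text
clock: 5.4
eef_pos: [0.5737, 0.1393, 0.0685]
tool_rot: [0.286, -0.639, 0.655, -0.286]
ft_force: [-3.2, 0.8, 3.3]
grip_width: 0.0001
```

>>> move_arm --increments '[{"grip": 1, "linear": [0, 0.015, 0], "twist": 0}, {"grip": 1, "linear": [0, 0.015, 0], "twist": 0}, {"grip": 1, "linear": [0, 0.02, 0], "twist": 0}, {"grip": 1, "linear": [0, 0.02, 0], "twist": 0}, {"grip": 1, "linear": [0, 0.02, 0], "twist": 0}]'

```text
clock: 5.9
eef_pos: [0.5739, 0.1394, 0.0665]
tool_rot: [0.283, -0.638, 0.655, -0.289]
ft_force: [-9.3, -1.7, 20.7]
grip_width: 0.0001
```

```bash
cat > b.py <<'E'
from h import *
import sys
# height of green patch from wrist depth, and scene/side centroid of the same button
o,im,d=look(sys.argv[1])
h=cv2.cvtColor(im,cv2.COLOR_BGR2HSV);m=cv2.erode(cv2.inRange(h,(45,120,60),(80,255,255)),np.ones((5,5)))
p=bot.camera_params("wrist");K=p["camera_matrix"];T=p["T_tool_cam"];R=Rn.from_quat(o["tool_rot"]).as_matrix()
v,u=np.nonzero(m&((d>0)*255).astype(np.uint8));q=(np.c_[u,v]-K[:2,2])/K[0,0];r=np.linalg.norm(q,axis=1)
X=np.c_[q*(np.tan(r)/r)[:,None],np.ones(len(r))]*d[v,u][:,None]
W=o["eef_pos"]+(X@T[:3,:3].T+T[:3,3])@R.T
for c in((.57,.14),(.7,.066)):
    s=np.linalg.norm(W[:,:2]-c,axis=1)<.025;print(c,s.sum(),np.percentile(W[s,2],[10,50,90]).round(4) if s.any() else "")
E
python3 b.py w7
```

```text
{'clock': np.float64(5.9), 'eef_pos': array([0.574, 0.139, 0.067]), 'tool_rot': array([ 0.283, -0.638,  0.655, -0.289]), 'ft_force': array([-9.297, -1.664, 20.74 ]), 'grip_width': np.float64(0.0)}
(0.57, 0.14) 1864 [0.0659 0.0667 0.0676]
(0.7, 0.066) 3127 [0.0696 0.0728 0.0737]
```

>>> move_arm --increments '[{"grip": 1, "linear": [0, -0.1, 0], "twist": 0}, {"grip": 1, "linear": [0, -0.2, 0], "twist": 0}, {"grip": 1, "linear": [0, -0.1, 0], "twist": 0}, {"grip": 1, "linear": [0, 0, 0], "twist": 0}, {"grip": 1, "linear": [0, 0, 0], "twist": 0}]'

```text
clock: 6.45
eef_pos: [0.5736, 0.1406, 0.1512]
tool_rot: [0.281, -0.637, 0.656, -0.291]
ft_force: [0.1, -0.3, -1.0]
grip_width: 0.0002
```

```bash
python3 b.py w8
```

```text
{'clock': np.float64(6.45), 'eef_pos': array([0.574, 0.141, 0.151]), 'tool_rot': array([ 0.281, -0.637,  0.656, -0.291]), 'ft_force': array([ 0.092, -0.35 , -0.999]), 'grip_width': np.float64(0.0)}
(0.57, 0.14) 2587 [0.0722 0.0731 0.0739]
(0.7, 0.066) 1878 [0.0716 0.0729 0.0738]
```

While pressed, the button measured 66.7 mm high. After release it is back to 73.1 mm, so it travelled about 6 mm and sprang back. One last look before handing in.

```bash
python3 - <<'E'
from h import *
im,_=bot.camera("side");s,_=bot.camera("scene")
a=cv2.resize(s[170:370,180:440],(400,308));b=cv2.resize(im[140:340,200:460],(400,308))
cv2.imwrite("pics/end.png",np.hstack([a,b]))
for n,new in(("side",im),("scene",s)):
    for lab,lo,hi in(("driver/red",(0,150,60),(4,255,255)),("orange",(5,180,60),(14,255,255))):
        for I in(cv2.imread(f"pics/{n}0.png"),new):
            print(n,lab,[(int(k),c.tolist()) for k,c in blobs(cv2.inRange(cv2.cvtColor(I,cv2.COLOR_BGR2HSV),lo,hi),90,9e9)])
E
```

```text
side driver/red [(322, [150.9, 179.7])]
side driver/red [(322, [150.9, 179.7])]
side orange [(12216, [537.0, 222.0]), (4700, [490.2, 343.3])]
side orange [(12219, [537.0, 222.0]), (4677, [490.1, 343.3])]
scene driver/red [(145, [384.6, 189.7])]
scene driver/red []
scene orange [(12653, [418.9, 435.9]), (5154, [229.6, 412.0])]
scene orange [(12821, [419.1, 435.5]), (4401, [231.8, 415.4])]
```

View pics/end.png

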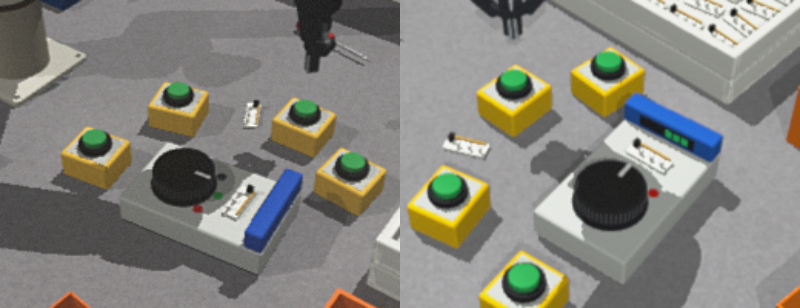

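The dial line points at green, and both mouldings, the driver and the bin haven't moved. In the scene view the arm hides the driver's handle, but the side view shows it unmoved. The gripper is clear, so I'm handing in.

```bash
python3 -c "
from workcell import bot
print(bot.job_done(),bot.get_obs()['clock'])"
```

```text
the job is handed in; nothing more can be done
the job is handed in; nothing more can be done
```

The dial is on green and the leftmost green button has been pressed and has sprung back. I handed the job in at about 6.5 s of the 48 s allowed; no verdict was reported.

- **Dial:** I pressed a closed fingertip about 3 mm into the dial (7 N) and swept it clockwise, stopping just short of green. On lift-off it clicked home. In the wrist view, the line's direction of 0.12 rad matches the green dot's axis, which puts the dial at about 0.70 rad.
- **Button:** I pressed the leftmost green button, at about (0.57, 0.14), to its stop with about 21 N. Its top measured 66.7 mm high while held and 73.1 mm after release, so it travelled about 6 mm.
- **Other objects:** The screwdriver and bin are unchanged in the side view, to within 0.1 pixel. I checked the two mouldings by eye only, and they look where they were.
- **Checks that disagreed:**
  - Fitting the dial's outline put its centre about 4 mm from where the dots put it. The fit was thrown off by the dial's side wall, so I used the dots.
  - In the last scene picture the arm hid the screwdriver handle.
  - In that same picture the bin's orange patch looked smaller and shifted about 4 pixels. I put that down to the arm's shadow, because the side view shows no change.

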